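Proof-pull a book clasp on the sprung gauge

ROBOT

A 6-joint arm with a two-finger parallel gripper is mounted at the origin on the work surface. World frame = base frame: x ahead of the robot, y to its left, z up, the work surface at z = 0. Lengths are in mm, angles in rad, forces in N, time in s.
With the tool pointing down it reaches from about 275 to 825 mm from the base axis. Payload 4.9 kg.
Tool frame: the origin (TCP) lies on the centre line of the jaws, within the pads' length; the fingertips stand 19 mm ahead of it and the grasp point (between the pads) is the TCP; z points along the fingers, y is the line along which they close (so a half turn about z gives the same grasp; the last joint's range is limited). The gripper opens to 85 mm and grips with 20 to 120 N. Pads are 22 mm wide; open, the fingers measure 114 mm over their backs; the gripper's body (76 mm by 85 mm) begins 54 mm behind the grasp point. The pads swing forward as they close: fully open they stand 13 mm farther back than shut.
Start: joints at [0.98, 0.326, -0.193, 1.052, 0, 1.437], TCP at [242.591, 493.628, 250.281] pointing down, gripper open.
Joint ranges: [-2.65, 2.65], [-0.97, 1.79], [-1.3, 1.35], [-1.93, 2.1], [-1.47, 1.37], [-3.14, 3.14]. Speed limits (rad/s): [2.57, 2.57, 3.14, 3.14, 3.14, 3.14].

INTERFACE

Orientations are given as a unit quaternion [x, y, z, w].
In Python, from cell import observe, capture, camera_params, hand_in gives the robot as it stands.
- The arm moves only by the tool move_arm, never from a script. Its argument "rows" is a list of rows, each a list of 7 numbers: the opening, from 0 (shut) to 1 (fully open), then the shift along the tool's x, y, z scaled (see below), then the turn, a rotation vector about the tool's x, y, z scaled (see below). In form: [[grip, tx, ty, tz, wx, wy, wz], ...]. A call has 1 to 8 rows; each row shifts and turns the commanded pose from where the row before left it, along the tool's axes as they then stand; what a row does not reach is not made up. The controller multiplies each number of a shift by 1000 mm and each number of a turn by 6 degrees. A row lasts 1/10 s, in which the tool goes at most 50 mm and 8.59 degrees, less where a joint would pass 70% of its speed; a pose out of reach is approached as far as the arm can. A call with a number of a shift or a turn outside -1 to 1 is refused whole. A call with a gripper value outside its range is refused whole. The fingers move at their own pace and stop on an object; "grip_force" is the grip in N (left out, the last holds). Time passes only in rows, so rows that do not move let the fingers close. It gives the time, the measured TCP pose, the force, the opening and the grip force at its end, in the units of the state.
- observe(): the state, without advancing time (a new reading comes with each control period).
- capture(name): name is "side" or "top" or "wrist"; returns the picture (480x640x3 uint8, red, green, blue); there is no depth.
- camera_params(name): a dict with "vfov" (degrees; the focal length in pixels is half the picture's height over the tangent of half this angle, whatever the lens; pixels are square), "cx", "cy" (the principal point, pixels), "k1" (the pictures are not rectified: a ray, as slopes to the right and down, at radius r is drawn at 1 + k1 r^2 times it, then the intrinsics apply), "rvec" (rotation vector, rad) and "tvec" (3), from world to camera coordinates, as OpenCV has them; the wrist camera has in their place "T_tool_cam" (4x4, takes a point from camera to tool coordinates, whose origin is the TCP and whose axes are the flange's). Camera axes: x right, y down, z forward; pixel columns grow to the right and rows downward; lengths in mm; the calibration is good to about 2 mm. A picture is of the moment at which its call begins: read the wrist's pose just before it. camera_params takes no time and is no camera call.
- hand_in(): hands the job in; it is judged then, once.
The state is a dict: "clock": time; "qpos": joint angles; "joint_vel": joint speeds; "effort": joint torques, N m; "ee_pos": TCP position; "eef_rot": TCP orientation; "contact_force": force on the tool from outside, world axes, zero at the start; "moment": the same for the moment, N m; "gripper_width": opening from 0.0 (shut) to 1.0 (fully open); "gripper_force": force on a finger pad.
Only numpy, scipy, OpenCV 4.12 (cv2) and the standard library are available. Lean on these libraries where they do the work, as an engineer would, in place of code of your own. Each camera call takes 0.05 s, during which the arm holds its last target. There are 200 camera calls.

TASK

Proof-pull the clasp glued to the blue book: first push the red drag rider back along its track and press it against the rubber zero stop with 5 to 15 N, never more than 15 N. Then pull the black grip until the yellow arm's front edge stands at the green mark (never more than 8 mm past it) and hold it there for a second. Ease the slide fully home without letting it snap back and let go, so that the rider is left standing at the mark, with everything else undisturbed.

Things in the scene. Friction and masses are not known exactly. Their poses are not given: they have to be found in the camera images.
- gauge: Pull tester fixed to the table: grey base plate 320 x 260 x 12 mm, then at +x a bed with a blue book clamped on it (62 mm high). Origin on the table top, straight below the grip of the slide when home; x points to the book, y to the scale, z up. Slide and rider go out along -x: slide track at y = 0, rider track at y = 80 mm, white scale at y = 103 to 123 mm, pen tray at y = -127 to -72 mm.
- slide (a joint): The sprung slide: how far it is pulled out along the gauge's -x, in m; 0 is fully home, the range is 0 to 0.13. A spring pulls it home, with about 3 N at home and 10 N at 0.08, plus a little friction.
- slide_grip (a point): Grip point of the slide: on the axis of the black upright grip (22 mm along gauge x, 34 mm along gauge y, from 30 to 92 mm above the table), 70 mm above the table; moves with the slide. Take it across either pair of faces from above. An aluminium spring housing, 46 mm high, begins 40 mm to its +x side.
- slide_line (a point): Front (-x) edge of the yellow carrier arm, which reaches from the slide to y = 78 mm, 24 to 38 mm above the table. It is the gauge's pointer and pushes the rider out ahead of it. It lies 10 mm to the -x side of the grip's axis; with the slide home it stands 4 mm behind (+x of) the rider's zero.
- rider: Red drag rider: block 20 mm long (gauge x), 32 mm wide, 40 mm high, from 16 to 56 mm above the table. Slides along gauge x with 1.2 N friction, stays where left; starts far out, beyond the mark. Origin: middle of its rear (+x) bottom edge, its reading line; the body extends 20 mm to -x of it. Push its -x face with closed fingers: a pinch is too strong for it.
- mark: Bright green clip, 8 x 16 x 12 mm with a 2 mm pointer line, over the outer side of the scale, 115 mm from the gauge's centre line. Origin on the pointer line, 14 mm above the table; axes parallel to the gauge's. Its gauge x is the line to which the yellow arm must be pulled. It cannot be moved.
- pen: Red and steel ballpoint pen, 140 x 11 x 13 mm, lying in the base's tray. Leave alone.
- glasses: Folded spectacles, 40 x 120 x 5 mm, lying on the table at the left. Leave alone.
- tumbler: Glass tumbler, 72 mm across, 100 mm high. Leave alone.
- glue: White glue bottle with orange cap, 48 mm across, 130 mm high. Leave alone.
- book_a: Red book, 130 x 200 x 30 mm, lying at the right. Leave alone.
- book_b: Green book, 125 x 190 x 24 mm, lying at the left. Leave alone.
- weight: Brass paperweight, 52 mm across, 58 mm high, standing on the gauge's base plate beside the spring housing. Leave alone.
- zero_stop (a point): Tip of the rubber zero stop, a 12 mm rod 34 mm above the table that points to the gauge's -x from a grey block (42 mm high, 39 mm behind the tip). The rider's rear face meets it at zero, x = -14 mm in the gauge's frame. It is elastic: it gives about 1 mm under 4 N. The point does not move.

How it is judged:
By the outcome, as a careful person would: the job done as asked, in the order asked, and still so for the second after the job is handed in, with the robot touching nothing.
It also fails if it takes over 69 s, if anything falls off the work surface, if the arm or the gripper's body presses on something with over 40 N, if the wrist force passes 120 N, or if a joint passes its speed limit or range.

## Working session

There is one attempt and no reset: what is moved stays moved. The work goes in short steps, Python scripts to look and compute and a tool call to move; the robot and the scene stay as the last step left them, time stands still between calls to the robot, and variables do not carry over. Pictures are saved under pics/ and viewed, at most 10 in all, crops included, and the job is handed in when it is done.

Besides the shell and the picture viewer there is one more tool, called after "Request:" as a command line: name --pt "numbers of a row" for each row, then --argument value for the rest. move_arm: Moves the arm, as the interface text tells. Its arguments: {"type":"object","properties":{"rows":{"type":"array"},"grip_force":{"type":"number"}},"required":["rows"]}

```bash
ls; mkdir -p pics
python3 - <<'E'
from cell import *
import cv2
for n in("top","side"):
    cv2.imwrite(f"pics/{n}0.png",cv2.cvtColor(capture(n),cv2.COLOR_RGB2BGR)); print(n,camera_params(n))
print(camera_params("wrist")); print(observe())
E
```

```text
pics
top {'vfov': 44.653173476464694, 'cx': 324.22113841031063, 'cy': 246.53876885839583, 'k1': -0.02838634133864566, 'rvec': array([ 2.17371506, -2.18783061,  0.106006  ]), 'tvec': array([  -3.95591283,  581.80338284, 1779.1246401 ])}
side {'vfov': 46.926246778312034, 'cx': 318.78094236586577, 'cy': 242.4779312379547, 'k1': -0.04769196056004847, 'rvec': array([ 0.09409095, -2.89017345,  1.17728627]), 'tvec': array([ 586.42548645,   72.71430502, 1400.85802789])}
{'vfov': 63.29290190898038, 'cx': 314.35962203981876, 'cy': 235.22655711151572, 'k1': -0.05594983737615934, 'T_tool_cam': array([[ 1.20752972e-03, -9.59048120e-01, -2.83240614e-01,
         7.13877884e+01],
       [ 9.99998752e-01,  8.69652230e-04,  1.31863109e-03,
        -1.64864992e+00],
       [-1.01830983e-03, -2.83241853e-01,  9.59047974e-01,
        -1.24060067e+02],
       [ 0.00000000e+00,  0.00000000e+00,  0.00000000e+00,
         1.00000000e+00]])}
{'clock': 0.1, 'qpos': array([ 9.79776280e-01,  3.26885331e-01, -1.93471099e-01,  1.05198168e+00,
        1.09542340e-05,  1.43661395e+00]), 'joint_vel': array([ 0.00034793, -0.00086273,  0.00277439, -0.00022826, -0.00068393,
        0.0003743 ]), 'effort': array([ 1.62432116e-03, -4.44237864e+01,  2.63038659e+01,  7.81998388e-03,
       -4.83133977e-05, -4.17360397e-06]), 'ee_pos': array([242.3213237 , 493.2089521 , 249.57647805]), 'eef_rot': array([ 2.26437647e-01,  9.74025358e-01, -7.18823039e-04, -2.78561884e-04]), 'contact_force': array([-0.22856285, -0.51767598, -0.31088267]), 'moment': array([-0.00036574,  0.04486188, -0.00044761]), 'gripper_force': 0.0, 'gripper_width': 0.9990415017165113}
```

View pics/top0.png

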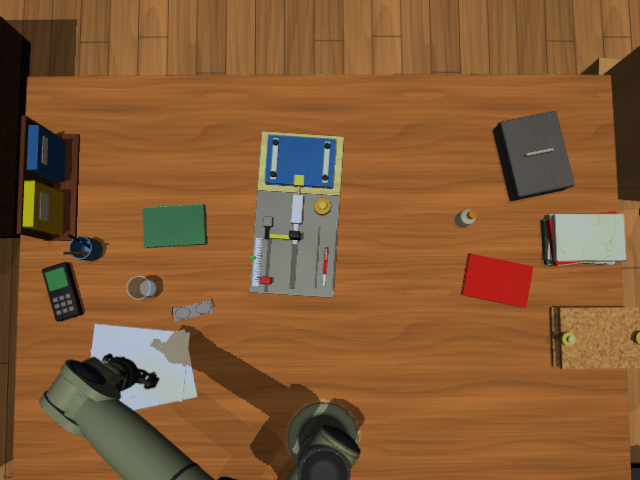

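View pics/side0.png

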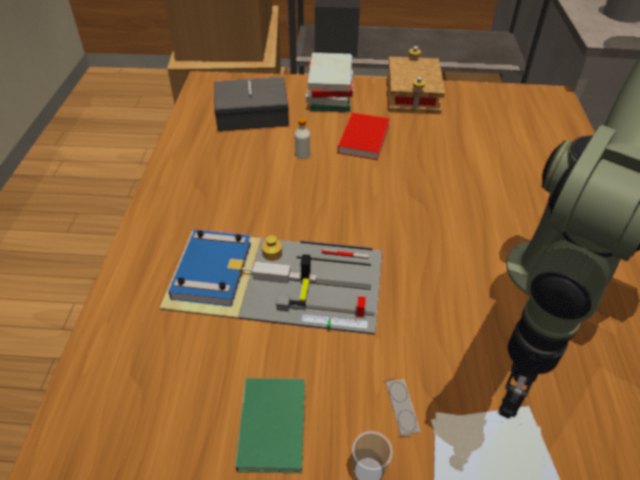

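The top view shows the gauge with its book away from the robot: grip at about (294,235), rider (266,281), green mark (253,257), plate's near corners (250,293) and (333,297). Both cameras agree, so next I'll get a coarse fix.

```bash
cat > h.py <<'E'
from cell import *
import cv2, numpy as np
from scipy.spatial.transform import Rotation as R
def cam(n, st=None):
    p=camera_params(n); f=240/np.tan(np.radians(p['vfov']/2))
    K=np.array([[f,0,p['cx']],[0,f,p['cy']],[0,0,1]]); D=np.array([p['k1'],0,0,0,0.])
    if n=='wrist':
        T=np.eye(4); T[:3,:3]=R.from_quat(st['eef_rot']).as_matrix(); T[:3,3]=st['ee_pos']
        W=np.linalg.inv(T@p['T_tool_cam']); rv=cv2.Rodrigues(W[:3,:3])[0]; tv=W[:3,3]
    else: rv,tv=p['rvec'],p['tvec']
    return K,D,np.array(rv,float).reshape(3,1),np.array(tv,float).reshape(3)
def px2w(c,uv,z):
    K,D,rv,tv=c; q=cv2.undistortPoints(np.array(uv,float).reshape(-1,1,2),K,D).reshape(-1,2)
    Rm=cv2.Rodrigues(rv)[0]; C=-Rm.T@tv; d=np.c_[q,np.ones(len(q))]@Rm
    return C+d*((np.broadcast_to(z,len(q))-C[2])/d[:,2])[:,None]
def w2px(c,P): return cv2.projectPoints(np.array(P,float).reshape(-1,1,3),c[2],c[3],c[0],c[1])[0].reshape(-1,2)
def snap(n,name):
    st=observe(); im=capture(n); im=cv2.cvtColor(im,cv2.COLOR_RGB2BGR); cv2.imwrite(f'pics/{name}.png',im)
    np.savez(f'pics/{name}.npz',eef_rot=st['eef_rot'],ee_pos=st['ee_pos']); return im,cam(n,st)
E
python3 - <<'E'
from h import *
c=cam('top')
print(px2w(c,[(250,293),(333,297),(294,235),(266,281),(253,257),(262,132),(343,137)],[12,12,92,56,14,20,20]).round(1))
st=observe(); print(R.from_quat(st['eef_rot']).as_matrix().round(3))
E
```

```text
[[440.3 222.4  12. ]
 [426.3 -33.9  12. ]
 [611.   82.7  92. ]
 [475.7 169.   56. ]
 [551.6 213.3  14. ]
 [946.1 186.   20. ]
 [928.7 -69.4  20. ]]
[[-0.897  0.441 -0.001]
 [ 0.441  0.897 -0.001]
 [ 0.    -0.002 -1.   ]]
```

Request:
move_arm --pt "1 0 0 0 0 0 -0.94" --pt "1 0 0 0 0 0 -0.94" --pt "1 0 0 0 0 0 -0.94" --pt "1 0 0 0 0 0 -0.94" --pt "1 -0.032 -0.027 0.004 0 0 0" --pt "1 -0.032 -0.027 0.004 0 0 0" --pt "1 -0.032 -0.027 0.004 0 0 0" --pt "1 -0.032 -0.027 0.004 0 0 0"

```text
clock: 0.9
ee_pos: [364.1, 376.5, 233.8]
eef_rot: [0.031, 1.0, -0.0, -0.0]
contact_force: [0.0, 0.4, -0.3]
gripper_width: 0.999
gripper_force: 0.0
```

Request:
move_arm --pt "1 -0.032 -0.027 0.004 0 0 0" --pt "1 -0.032 -0.027 0.004 0 0 0" --pt "1 -0.032 -0.027 0.004 0 0 0" --pt "1 -0.032 -0.027 0.004 0 0 0" --pt "1 -0.032 -0.027 0.004 0 0 0" --pt "1 -0.032 -0.027 0.004 0 0 0" --pt "1 -0.032 -0.027 0.004 0 0 0" --pt "1 -0.032 -0.027 0.004 0 0 0"

```text
clock: 1.7
ee_pos: [606.2, 144.7, 201.6]
eef_rot: [0.032, 1.0, 0.0, -0.0]
contact_force: [-0.2, 0.6, -0.3]
gripper_width: 0.999
gripper_force: 0.0
```

Run:
```python
from h import *
im,c=snap('wrist','w1'); st=observe(); print(st['clock'],st['ee_pos'],R.from_quat(st['eef_rot']).as_matrix().round(4).tolist(),st['contact_force'])
cv2.imwrite('pics/w1b.png',cv2.resize(im,(800,600),interpolation=cv2.INTER_CUBIC))
```

```text
1.75 [610.75008531 139.67144567 200.8201808 ] [[-0.9976, 0.0687, 0.0027], [0.0687, 0.9976, -0.0036], [-0.0029, -0.0034, -1.0]] [ 4.96954436 -2.37434112 -0.10266651]
```

View pics/w1b.png

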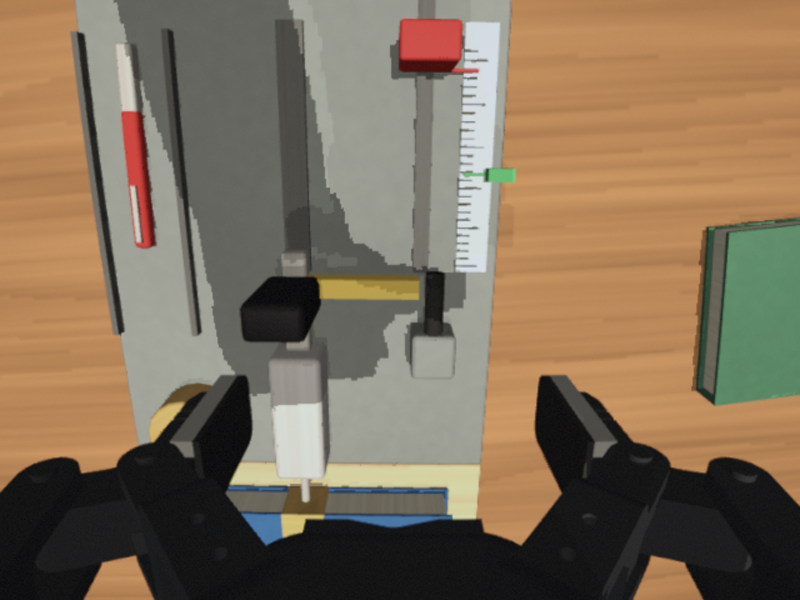

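The wrist view (800-wide) shows the zero-stop tip at about (434,271), the mark's pointer at (473,175), the yellow arm's front edge at about row 276, the rider's rear edge at row ~70 and the plate's right edge from (510,0) to (480,465). I'll retake it settled and enlarge.

Run:
```python
from h import *
im,c=snap('wrist','w2'); st=observe(); print(st['clock'],st['ee_pos'],R.from_quat(st['eef_rot']).as_matrix().round(4).tolist(),st['contact_force'],st['qpos'])
# crop cols 250..420, rows 120..247 x4.7
cv2.imwrite('pics/w2b.png',cv2.resize(im[120:247,250:420],(799,597),interpolation=cv2.INTER_CUBIC))
r=np.array([(510,0),(481,450),(77,0),(130,410)])/1.25; print(px2w(c,r,12).round(1))
print(px2w(c,np.array([(434,271),(473,175),(366,280)])/1.25,[40,16,38]).round(1))
```

```text
1.8 [608.37539492 142.05882364 200.87413692] [[-0.9976, 0.0687, 0.0005], [0.0687, 0.9976, -0.0014], [-0.0006, -0.0014, -1.0]] [1.07376792 0.83309387 0.03659961] [ 0.11198625  0.49762494 -0.05869983  1.01415183 -0.00147009  0.18073133]
[[458.6 215.9  12. ]
 [757.4 193.6  12. ]
 [437.5 -38.6  12. ]
 [707.9 -63.8  12. ]]
[[610.5 162.5  40. ]
 [557.  190.9  16. ]
 [613.9 121.   38. ]]
```

View pics/w2b.png

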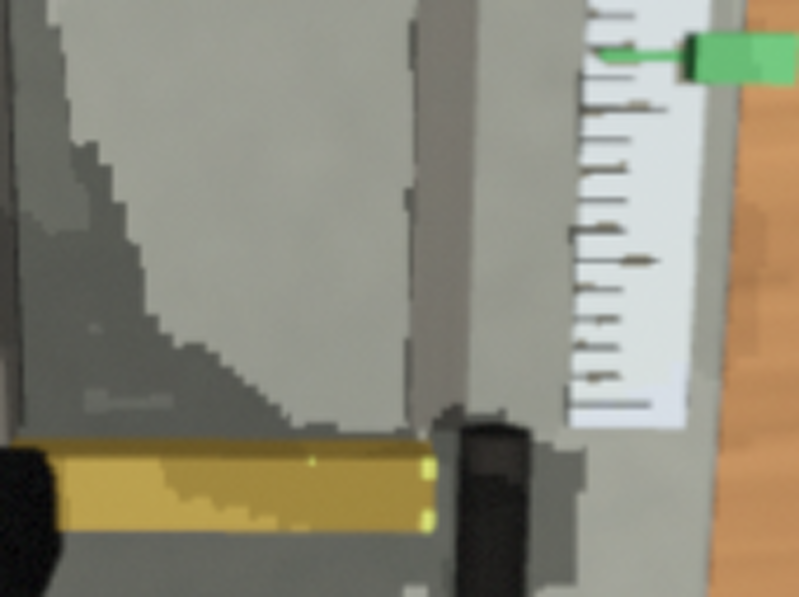

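Run:
```python
from h import *
d=np.load('pics/w2.npz'); c=cam('wrist',d)
o=lambda a:(np.array(a,float)+.5)/4.7-.5+[250,120]
names=['armTopL','armTopR','armBotR','stop','tick0','tick5','tick10','markline','markclip','trackTopR','trackBotR','scaleR_top','scaleR_bot']
P=px2w(c,o([(60,456),(430,458),(430,440),(492,430),(610,404),(645,261),(650,109),(640,56),(745,58),(478,0),(467,400),(711,20),(686,420)]),[38,38,24,34,13,13,13,14,16,13,13,13,13])
th=np.radians(-3.95); ex=np.array([np.cos(th),np.sin(th)]); ey=np.array([-ex[1],ex[0]])
for n,p in zip(names,P): print(n,p.round(1),(p[:2]@ex).round(1),(p[:2]@ey).round(1))
```

```text
armTopL [606.5  98.4  38. ] 598.3 140.0
armTopR [610.9 158.   38. ] 598.5 199.7
armBotR [611.3 158.8  24. ] 598.9 200.6
stop [607.9 168.5  34. ] 594.8 210.0
tick0 [609.6 191.   13. ] 595.0 232.5
tick5 [585.1 197.5  13. ] 570.1 237.3
tick10 [559.7 198.8  13. ] 544.7 236.9
markline [551.  197.1  14. ] 536.1 234.6
markclip [552.3 214.   16. ] 536.2 251.6
trackTopR [540.4 170.9  13. ] 527.3 207.7
trackBotR [607.2 166.2  13. ] 594.4 207.6
scaleR_top [546.  209.1  13. ] 530.3 246.3
scaleR_bot [613.3 204.2  13. ] 597.8 246.0
```

Both checks agree: gauge yaw is -3.95°, with its origin at X'=608.7, Y'=122.7 in the rotated axes. The mark is at gauge x ≈ -72.5 both by triangulation and by counting scale ticks. Next I go outside the rider and descend with closed fingers.

Request:
move_arm --pt "0 0.043 0.005 0 0 0 0" --pt "0 0.043 0.005 0 0 0 0" --pt "0 0.043 0.005 0 0 0 0" --pt "0 0.043 0.004 0 0 0 0" --pt "0 0 0 0.036 0 0 0" --pt "0 0 0 0.036 0 0 0" --pt "0 0 0 0.036 0 0 0" --pt "0 0 0 0 0 0 0"

```text
clock: 2.6
ee_pos: [430.6, 175.4, 90.8]
eef_rot: [0.031, 1.0, -0.001, -0.004]
contact_force: [-1.4, -0.4, -0.7]
gripper_width: 0.0
gripper_force: 0.0
```

Request:
move_arm --pt "0 0 0 0 0 0 0" --pt "0 0 0 0 0 0 0"

```text
clock: 2.8
ee_pos: [436.0, 176.3, 95.8]
eef_rot: [0.031, 1.0, 0.0, 0.001]
contact_force: [1.0, -1.2, 0.2]
gripper_width: 0.001
gripper_force: 0.0
```

```bash
cat >> h.py <<'E'
th=np.radians(-3.95); ex=np.array([np.cos(th),np.sin(th)]); ey=np.array([-ex[1],ex[0]])
def g(p): return np.array([p[:2]@ex-608.7,p[:2]@ey-122.7,p[2]])
def rep():
    st=observe(); f=st['contact_force']; print('t',st['clock'],'TCP gauge',g(st['ee_pos']).round(2),'F gauge',[round(float(v),2) for v in(f[:2]@ex,f[:2]@ey,f[2])],'yaw',R.from_quat(st['eef_rot']).as_matrix()[:2,1].round(4),'w',round(st['gripper_width'],3),'gf',st['gripper_force']); return st
E
python3 - <<'E'
from h import *
im,c=snap('wrist','w3'); rep()
cv2.imwrite('pics/w3b.png',im)
E
```

```text
t 2.85 TCP gauge [-185.55   83.25   96.02] F gauge [-0.42, 0.13, 0.36] yaw [0.0629 0.998 ] w -0.001 gf 0.0
```

View pics/w3b.png

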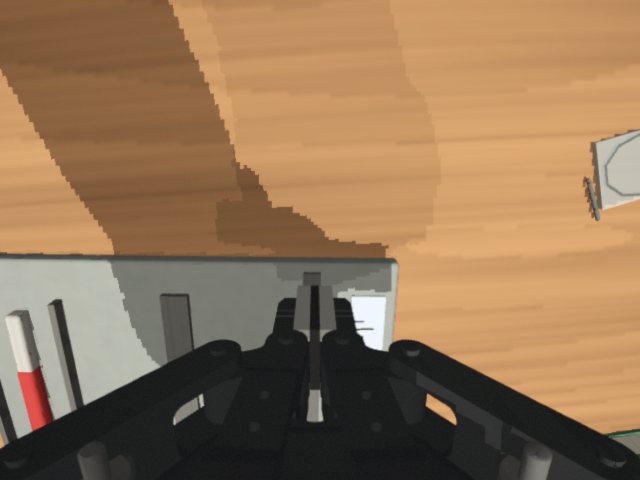

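The view shows the closed fingertips at (313,275), at the track's outer end on the base plate; the rider is hidden behind them. I'll descend and start the approach.

Request:
move_arm --pt "0 0 -0.001 0.015 0 0 0" --pt "0 0 -0.001 0.015 0 0 0" --pt "0 0 0 0.011 0 0 0" --pt "0 0 0 0.005 0 0 0" --pt "0 -0.005 0 0 0 0 0" --pt "0 -0.005 0 0 0 0 0" --pt "0 -0.005 0 0 0 0 0" --pt "0 -0.005 0 0 0 0 0"

```text
clock: 3.65
ee_pos: [455.9, 172.7, 48.8]
eef_rot: [0.032, 1.0, 0.0, 0.001]
contact_force: [0.6, -0.3, 0.3]
gripper_width: -0.002
gripper_force: 0.0
```

Run:
```python
from h import *
rep(); d=np.load('pics/w1.npz'); c=cam('wrist',d)
for p in px2w(c,np.array([(430,20),(430,72),(468,71),(485,175)])/1.25,[56,16,16,14]): print(g(p).round(1))
```

```text
t 3.65 TCP gauge [-165.76   80.99   48.79] F gauge [0.61, -0.27, 0.32] yaw [0.0631 0.998 ] w -0.002 gf 0.0
[-150.4   79.6   56. ]
[-131.6   83.    16. ]
[-132.4  105.5   16. ]
[-72.1 119.2  14. ]
```

Request:
move_arm --pt "0 -0.006 0 0 0 0 0" --pt "0 -0.01 0 0 0 0 0" --pt "0 -0.012 0 0 0 0 0" --pt "0 -0.012 0 0 0 0 0" --pt "0 -0.012 0 0 0 0 0" --pt "0 -0.012 0 0 0 0 0" --pt "0 -0.01 0 0 0 0 0" --pt "0 -0.006 0 0 0 0 0"

```text
clock: 4.45
ee_pos: [535.9, 167.4, 48.2]
eef_rot: [0.032, 0.999, 0.0, 0.0]
contact_force: [-1.9, -1.0, 0.2]
gripper_width: -0.002
gripper_force: 0.6
```

Run:
```python
from h import *
rep()
```

```text
t 4.45 TCP gauge [-85.58  81.24  48.16] F gauge [-1.85, -1.11, 0.25] yaw [0.0634 0.998 ] w -0.002 gf 0.6479869410395622
```

Request:
move_arm --pt "0 -0.006 0 0 0 0 0" --pt "0 -0.007 0 0 0 0 0" --pt "0 -0.007 0 0 0 0 0" --pt "0 -0.006 0 0 0 0 0" --pt "0 -0.004 0 0 0 0 0" --pt "0 -0.002 0 0 0 0 0" --pt "0 -0.001 0 0 0 0 0" --pt "0 -0.001 0 0 0 0 0"

```text
clock: 5.25
ee_pos: [568.5, 165.4, 48.3]
eef_rot: [0.031, 1.0, -0.0, -0.0]
contact_force: [-1.0, -0.6, 0.2]
gripper_width: -0.002
gripper_force: 0.6
```

Run:
```python
from h import *
rep()
```

```text
t 5.25 TCP gauge [-52.98  81.52  48.3 ] F gauge [-0.93, -0.71, 0.2] yaw [0.0629 0.998 ] w -0.002 gf 0.6088962033390999
```

Now to the stop, in steps of 1 mm or less.

Request:
move_arm --pt "0 -0.001 0 0 0 0 0" --pt "0 -0.001 0 0 0 0 0" --pt "0 -0.001 0 0 0 0 0" --pt "0 -0.001 0 0 0 0 0" --pt "0 -0.001 0 0 0 0 0" --pt "0 -0.0005 0 0 0 0 0" --pt "0 0 0 0 0 0 0"

```text
clock: 5.95
ee_pos: [574.2, 165.1, 48.3]
eef_rot: [0.032, 1.0, 0.0, 0.0]
contact_force: [-1.2, -0.9, -0.1]
gripper_width: 0.002
gripper_force: 0.4
```

Run:
```python
from h import *
rep()
```

```text
t 5.95 TCP gauge [-47.19  81.61  48.32] F gauge [-1.11, -0.96, -0.07] yaw [0.063 0.998] w 0.002 gf 0.42025158181786537
```

Request:
move_arm --pt "0 -0.0005 0 0 0 0 0" --pt "0 -0.0005 0 0 0 0 0" --pt "0 -0.0005 0 0 0 0 0" --pt "0 -0.0005 0 0 0 0 0" --pt "0 0 0 0 0 0 0"

```text
clock: 6.45
ee_pos: [576.2, 165.0, 48.3]
eef_rot: [0.032, 1.0, 0.0, 0.0]
contact_force: [-1.1, -0.1, 0.2]
gripper_width: -0.001
gripper_force: 0.5
```

Request:
move_arm --pt "0 -0.0005 0 0 0 0 0" --pt "0 -0.0005 0 0 0 0 0" --pt "0 -0.0005 0 0 0 0 0" --pt "0 -0.0005 0 0 0 0 0" --pt "0 0 0 0 0 0 0"

```text
clock: 6.95
ee_pos: [577.3, 164.9, 48.3]
eef_rot: [0.031, 1.0, 0.0, -0.001]
contact_force: [-4.9, -0.1, 4.3]
gripper_width: 0.002
gripper_force: 2.6
```

Request:
move_arm --pt "0 -0.0005 0 0 0 0 0" --pt "0 -0.0005 0 0 0 0 0" --pt "0 0 0 0 0 0 0"

```text
clock: 7.25
ee_pos: [577.8, 164.8, 48.2]
eef_rot: [0.031, 1.0, -0.0, -0.001]
contact_force: [-6.6, 0.5, 4.7]
gripper_width: -0.0
gripper_force: 3.2
```

Request:
move_arm --pt "0 -0.0005 0 0 0 0 0" --pt "0 -0.0005 0 0 0 0 0" --pt "0 -0.0005 0 0 0 0 0" --pt "0 -0.0005 0 0 0 0 0" --pt "0 0 0 0 0 0 0"

```text
clock: 7.75
ee_pos: [578.5, 164.7, 48.0]
eef_rot: [0.031, 1.0, -0.0, -0.002]
contact_force: [-9.5, 0.6, 7.0]
gripper_width: -0.006
gripper_force: 4.6
```

Request:
move_arm --pt "0 0 0 0 0 0 0" --pt "0 0 0 0 0 0 0" --pt "0 0.001 0 0 0 0 0" --pt "0 0.001 0 0 0 0 0" --pt "0 0.001 0 0 0 0 0" --pt "0 0.001 0 0 0 0 0" --pt "0 0.001 0 0 0 0 0" --pt "0 0.001 0 0 0 0 0"

```text
clock: 8.55
ee_pos: [576.2, 165.1, 48.5]
eef_rot: [0.032, 1.0, 0.0, 0.001]
contact_force: [0.2, 0.5, -0.1]
gripper_width: -0.003
gripper_force: 0.0
```

Request:
move_arm --pt "0 0.003 0 0 0 0 0" --pt "0 0.007 0 0 0 0 0" --pt "0 0.007 0 0 0 0 0" --pt "0 0.003 0 0 0 0 0" --pt "0 0 0 -0.015 0 0 0" --pt "0 0 0 -0.03 0 0 0" --pt "0 0 0 -0.03 0 0 0" --pt "0 0 0 -0.015 0 0 0"

```text
clock: 9.35
ee_pos: [556.2, 166.6, 141.0]
eef_rot: [0.031, 1.0, 0.0, 0.002]
contact_force: [1.1, -0.4, 0.3]
gripper_width: 0.002
gripper_force: 0.0
```

Run:
```python
from h import *
rep()
```

```text
t 9.35 TCP gauge [-65.34  81.8  140.96] F gauge [1.16, -0.31, 0.27] yaw [0.0628 0.998 ] w 0.002 gf 0.0
```

Request:
move_arm --pt "0.75 0 0 -0.02 0 0 0.057" --pt "0.75 -0.015 -0.01 0 0 0 0" --pt "0.75 -0.025 -0.012 0 0 0 0" --pt "0.75 -0.02 -0.012 0 0 0 0" --pt "0.75 -0.01 -0.006 0 0 0 0" --pt "0.75 -0.005 -0.002 0 0 0 0" --pt "0.75 0 0 0 0 0 0" --pt "0.75 0 0 0 0 0 0"

```text
clock: 10.15
ee_pos: [626.1, 119.8, 158.0]
eef_rot: [0.034, 0.999, 0.0, -0.001]
contact_force: [-0.8, -0.3, 0.1]
gripper_width: 0.755
gripper_force: 0.0
```

Run:
```python
from h import *
im,c=snap('wrist','w4'); rep()
cv2.imwrite('pics/w4b.png',cv2.resize(im[100:340,160:480],(800,600),interpolation=cv2.INTER_CUBIC))
```

```text
t 10.2 TCP gauge [  7.64  40.01 158.13] F gauge [-0.68, 0.42, 0.12] yaw [0.0681 0.9977] w 0.75 gf 0.0
```

View pics/w4b.png

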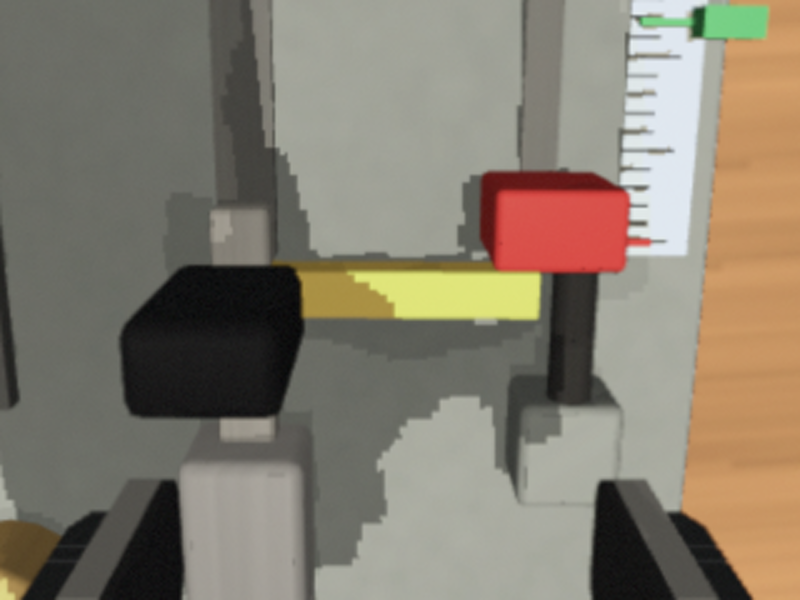

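The rider stands with its line on the zero tick (at (640,242)). The grip's top face is centred at about (207,371), and the mark's pointer is at (665,21).

Run:
```python
from h import *
c=cam('wrist',np.load('pics/w4.npz'))
o=lambda a:(np.array(a,float)+.5)/2.5-.5+[160,100]
for p in px2w(c,o([(207,328),(207,414),(122,371),(285,371),(665,21),(735,22),(640,242),(400,269),(400,318)]),[92,92,92,92,14,16,16,38,38]): print(g(p).round(1))
```

```text
[-10.5   1.9  92. ]
[ 8.2  0.9 92. ]
[ -1.2 -16.2  92. ]
[-1.3 17.5 92. ]
[-73.1 112.   14. ]
[-73.  130.1  16. ]
[-14.  108.9  16. ]
[-11.   41.9  38. ]
[ 2.  41.9 38. ]
```

Request:
move_arm --pt "0.75 0.002 -0.01 0 0 0 0" --pt "0.75 0.002 -0.012 0 0 0 0" --pt "0.75 0.002 -0.012 0 0 0 0" --pt "0.75 0.002 -0.005 0.005 0 0 0" --pt "0.75 0 0 0.02 0 0 0" --pt "0.75 0 0 0.02 0 0 0" --pt "0.75 0 0 0.02 0 0 0" --pt "0.75 0 0 0.015 0 0 0"

```text
clock: 11.0
ee_pos: [615.4, 80.2, 76.7]
eef_rot: [0.035, 0.999, 0.0, -0.001]
contact_force: [0.0, -0.5, -0.9]
gripper_width: 0.752
gripper_force: 0.0
```

Request:
move_arm --pt "0.75 0 0 0.005 0 0 0" --pt "0.75 0 0 0.002 0 0 0" --pt "0.75 0 0 0 0 0 0"

```text
clock: 11.3
ee_pos: [616.6, 80.7, 71.6]
eef_rot: [0.035, 0.999, 0.0, 0.0]
contact_force: [-0.2, 0.2, -0.3]
gripper_width: 0.752
gripper_force: 0.0
```

Run:
```python
from h import *
rep()
```

```text
t 11.3 TCP gauge [ 0.85  0.25 71.59] F gauge [-0.17, 0.21, -0.25] yaw [0.0692 0.9976] w 0.752 gf 0.0
```

Now I close on the grip with moderate force.

Request:
move_arm --pt "0.3 0 0 0 0 0 0" --pt "0.3 0 0 0 0 0 0" --pt "0.3 0 0 0 0 0 0" --pt "0.2 0 0 0 0 0 0" --pt "0.2 0 0 0 0 0 0" --pt "0.2 0 0 0 0 0 0" --grip_force 50

```text
clock: 11.9
ee_pos: [617.0, 81.4, 72.3]
eef_rot: [0.034, 0.999, 0.0, 0.001]
contact_force: [-0.1, 3.7, 7.0]
gripper_width: 0.389
gripper_force: 50.5
```

Run:
```python
from h import *
rep()
```

```text
t 11.9 TCP gauge [ 1.22  0.99 72.31] F gauge [-0.4, 3.67, 7.03] yaw [0.0688 0.9976] w 0.389 gf 50.50423443317413
```

Request:
move_arm --pt "0.2 0.003 0 0 0 0 0" --pt "0.2 0.006 0 0 0 0 0" --pt "0.2 0.008 0 0 0 0 0" --pt "0.2 0.01 0 0 0 0 0" --pt "0.2 0.01 0 0 0 0 0" --pt "0.2 0.01 0 0 0 0 0" --pt "0.2 0.006 0 0 0 0 0" --pt "0.2 0.003 0 0 0 0 0"

```text
clock: 12.7
ee_pos: [563.7, 85.2, 72.4]
eef_rot: [0.034, 0.999, 0.001, 0.004]
contact_force: [9.9, 4.5, -2.4]
gripper_width: 0.39
gripper_force: 49.9
```

Run:
```python
from h import *
rep()
```

```text
t 12.7 TCP gauge [-52.18   1.16  72.35] F gauge [9.57, 5.15, -2.4] yaw [0.0689 0.9976] w 0.39 gf 49.86294865608215
```

Request:
move_arm --pt "0.2 0.002 0 0 0 0 0" --pt "0.2 0.002 0 0 0 0 0" --pt "0.2 0.001 0 0 0 0 0" --pt "0.2 0 0 0 0 0 0" --pt "0.2 0 0 0 0 0 0"

```text
clock: 13.2
ee_pos: [559.3, 85.6, 72.3]
eef_rot: [0.035, 0.999, 0.001, 0.004]
contact_force: [9.6, 4.5, -0.2]
gripper_width: 0.391
gripper_force: 49.8
```

Run:
```python
from h import *
im,c=snap('wrist','w5'); rep()
cv2.imwrite('pics/w5b.png',cv2.resize(im[110:350,320:640],(800,600),interpolation=cv2.INTER_CUBIC))
```

```text
t 13.25 TCP gauge [-56.64   1.18  72.37] F gauge [9.27, 3.76, -1.31] yaw [0.0689 0.9976] w 0.391 gf 49.826470613479614
```

View pics/w5b.png

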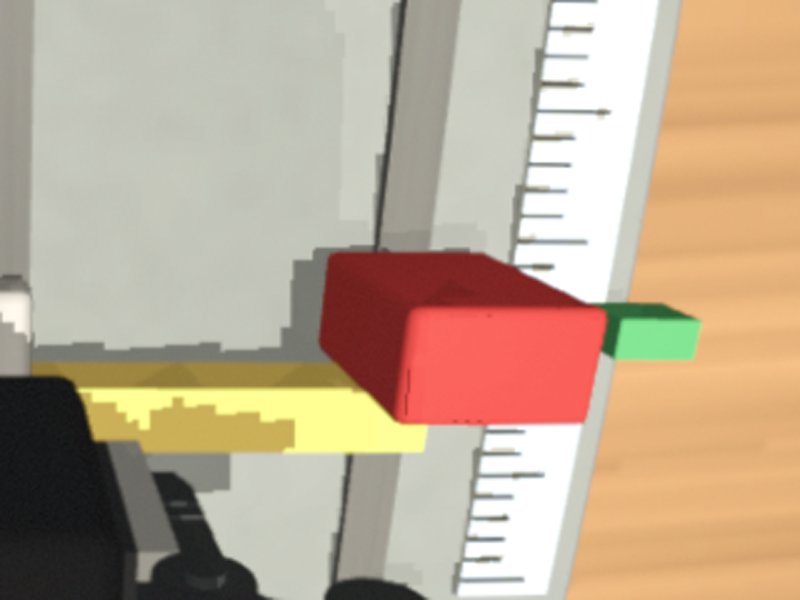

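The rider hides the pointer line. The clip's top face spans rows 318–359 at col ~650, the arm's top front edge is at row 388, and the zero tick is at (490,579).

Run:
```python
from h import *
c=cam('wrist',np.load('pics/w5.npz'))
o=lambda a:(np.array(a,float)+.5)/2.5-.5+[320,110]
for n,p in zip('armT armB clipTopF clipTopR clipBotF tick0 tick5 tick15 tick20 riderTopRear riderTopFront'.split(),px2w(c,o([(230,388),(230,362),(650,318),(650,359),(650,303),(490,579),(515,474),(550,241),(575,112),(500,422),(500,309)]),[38,24,20,20,8,13,13,13,13,56,56])): print(n,g(p).round(1))
print((w2px(c,[ [*( (608.7-72.5)*ex+(122.7+115)*ey),14]])-[320,110])*2.5)
```

```text
armT [-68.2  42.2  38. ]
armB [-68.   45.6  24. ]
clipTopF [-75.4 128.9  20. ]
clipTopR [-66.9 130.7  20. ]
clipBotF [-75.  137.1   8. ]
tick0 [-13.4 110.1  13. ]
tick5 [-38.8 111.4  13. ]
tick15 [-89.  110.2  13. ]
tick20 [-114.   111.1   13. ]
riderTopRear [-69.3  81.   56. ]
riderTopFront [-87.9  78.   56. ]
[[561.40296004 322.29414062]]
```

Request:
move_arm --pt "0.2 0.001 0 0 0 0 0" --pt "0.2 0.001 0 0 0 0 0" --pt "0.2 0.001 0 0 0 0 0" --pt "0.2 0.001 0 0 0 0 0" --pt "0.2 0 0 0 0 0 0"

```text
clock: 13.75
ee_pos: [555.5, 85.8, 72.4]
eef_rot: [0.034, 0.999, 0.001, 0.004]
contact_force: [9.9, 3.6, -1.2]
gripper_width: 0.392
gripper_force: 49.9
```

Run:
```python
from h import *
im,c=snap('wrist','w6'); rep()
cv2.imwrite('pics/w6b.png',cv2.resize(im[140:300,400:613],(799,600),interpolation=cv2.INTER_CUBIC))
```

```text
t 13.8 TCP gauge [-60.4    1.21  72.37] F gauge [9.74, 4.15, -1.43] yaw [0.069  0.9976] w 0.391 gf 49.886412620544434
```

View pics/w6b.png

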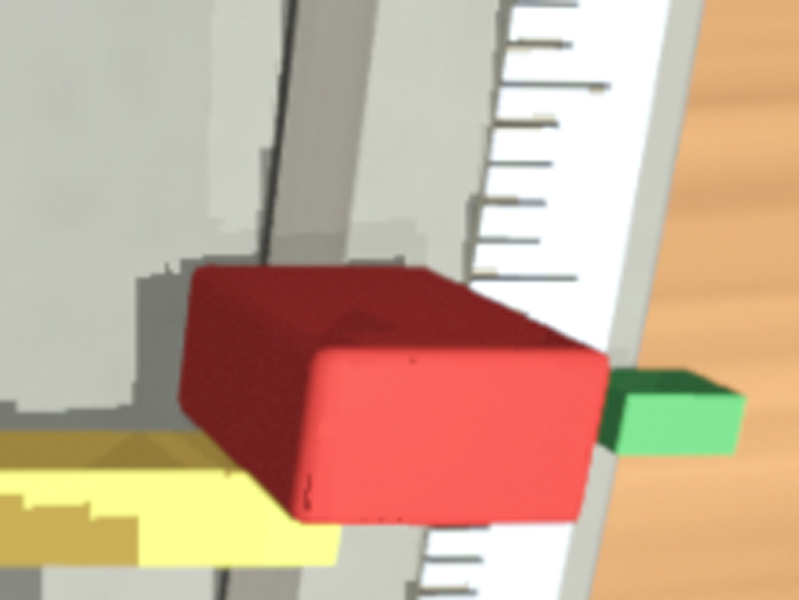

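Arm top front edge is at row 470; the clip's top face spans rows 394–455.

Run:
```python
from h import *
o=lambda a,s,k:(np.array(a,float)+.5)/s-.5+k
def show(w,s,k,L):
    c=cam('wrist',np.load(f'pics/{w}.npz'))
    for n,uv,z in L: print(w,n,g(px2w(c,o([uv],s,k),z)[0]).round(2))
show('w6',3.751,[400,140],[('armT',(100,470),38),('armB',(100,432),24),('clipTF',(680,394),20),('clipTR',(680,455),20),('clipBF',(680,369),8),('t15',(525,278),13),('t20',(555,85),13),('t8',(455,526),13),('t9?',(455,559),13)])
show('w4',2.5,[160,100],[('clipTF',(735,8),20),('clipTR',(735,38),20),('ptr',(665,21),14),('ptr12',(665,21),13),('tick0',(640,242),13),('tick10',(665,57),13)])
show('w2',4.7,[250,120],[('clipTF',(745,33),20),('clipTR',(745,85),20),('ptr',(640,56),14),('tick10',(650,109),13),('tick0',(610,404),13)])
```

```text
w6 armT [-71.86  48.59  38.  ]
w6 armB [-71.51  52.52  24.  ]
w6 clipTF [-75.13 130.43  20.  ]
w6 clipTR [-66.62 132.22  20.  ]
w6 clipBF [-74.81 138.61   8.  ]
w6 t15 [-88.9  110.82  13.  ]
w6 t20 [-114.08  110.64   13.  ]
w6 t8 [-53.64 106.92  13.  ]
w6 t9? [-48.65 107.75  13.  ]
w4 clipTF [-76.33 128.42  20.  ]
w4 clipTR [-68.84 129.09  20.  ]
w4 ptr [-73.05 112.02  14.  ]
w4 ptr12 [-73.08 112.29  13.  ]
w4 tick0 [-13.46 109.73  13.  ]
w4 tick10 [-63.8  112.97  13.  ]
w2 clipTF [-76.52 127.72  20.  ]
w2 clipTR [-68.31 128.24  20.  ]
w2 ptr [-72.6  111.93  14.  ]
w2 tick10 [-63.98 114.2   13.  ]
w2 tick0 [-13.71 109.84  13.  ]
```

The clip's top is actually at z≈24, which reconciles all the views: mark at -72.5, arm at -71.7. I'll add 0.8 mm, then hold.

Request:
move_arm --pt "0.2 0.0005 0 0 0 0 0" --pt "0.2 0.0004 0 0 0 0 0" --pt "0.2 0 0 0 0 0 0" --pt "0.2 0 0 0 0 0 0" --pt "0.2 0 0 0 0 0 0" --pt "0.2 0 0 0 0 0 0" --pt "0.2 0 0 0 0 0 0" --pt "0.2 0 0 0 0 0 0"

```text
clock: 14.6
ee_pos: [554.8, 85.9, 72.4]
eef_rot: [0.035, 0.999, 0.001, 0.004]
contact_force: [10.3, 4.6, -1.7]
gripper_width: 0.393
gripper_force: 49.9
```

Request:
move_arm --pt "0.2 0 0 0 0 0 0" --pt "0.2 0 0 0 0 0 0" --pt "0.2 0 0 0 0 0 0" --pt "0.2 0 0 0 0 0 0" --pt "0.2 0 0 0 0 0 0" --pt "0.2 0 0 0 0 0 0" --pt "0.2 0 0 0 0 0 0" --pt "0.2 0 0 0 0 0 0"

```text
clock: 15.4
ee_pos: [554.8, 85.9, 72.4]
eef_rot: [0.035, 0.999, 0.001, 0.004]
contact_force: [11.0, 3.3, -1.9]
gripper_width: 0.391
gripper_force: 49.9
```

Run:
```python
from h import *
rep()
```

```text
t 15.4 TCP gauge [-61.1    1.2   72.39] F gauge [10.78, 4.03, -1.94] yaw [0.069  0.9976] w 0.391 gf 49.857577085494995
```

Request:
move_arm --pt "0.2 -0.002 0 0 0 0 0" --pt "0.2 -0.004 0 0 0 0 0" --pt "0.2 -0.005 0 0 0 0 0" --pt "0.2 -0.005 0 0 0 0 0" --pt "0.2 -0.005 0 0 0 0 0" --pt "0.2 -0.005 0 0 0 0 0" --pt "0.2 -0.005 0 0 0 0 0" --pt "0.2 -0.005 0 0 0 0 0"

```text
clock: 16.2
ee_pos: [589.2, 83.4, 72.3]
eef_rot: [0.034, 0.999, 0.001, 0.003]
contact_force: [4.7, 3.5, 3.3]
gripper_width: 0.396
gripper_force: 50.4
```

Request:
move_arm --pt "0.2 -0.005 0 0 0 0 0" --pt "0.2 -0.005 0 0 0 0 0" --pt "0.2 -0.004 0 0 0 0 0" --pt "0.2 -0.003 0 0 0 0 0" --pt "0.2 -0.002 0 0 0 0 0" --pt "0.2 -0.001 0 0 0 0 0" --pt "0.2 -0.001 0 0 0 0 0" --pt "0.2 0 0 0 0 0 0"

```text
clock: 17.0
ee_pos: [609.2, 81.9, 72.3]
eef_rot: [0.034, 0.999, 0.001, 0.002]
contact_force: [3.9, 3.8, 4.8]
gripper_width: 0.392
gripper_force: 50.7
```

Run:
```python
from h import *
rep()
```

```text
t 17.0 TCP gauge [-6.63  1.02 72.33] F gauge [3.68, 4.03, 4.79] yaw [0.0688 0.9976] w 0.392 gf 50.68453252315521
```

7.8 mm remain to home. I'll go in slowly until the stop shows in the force.

Request:
move_arm --pt "0.2 -0.002 0 0 0 0 0" --pt "0.2 -0.002 0 0 0 0 0" --pt "0.2 -0.001 0 0 0 0 0" --pt "0.2 -0.001 0 0 0 0 0" --pt "0.2 -0.001 0 0 0 0 0" --pt "0.2 -0.001 0 0 0 0 0" --pt "0.2 -0.0005 0 0 0 0 0" --pt "0.2 0 0 0 0 0 0"

```text
clock: 17.8
ee_pos: [617.0, 81.4, 72.3]
eef_rot: [0.034, 0.999, 0.0, 0.001]
contact_force: [1.7, 2.7, 7.3]
gripper_width: 0.393
gripper_force: 50.9
```

Run:
```python
from h import *
rep()
```

```text
t 17.8 TCP gauge [ 1.19  0.99 72.33] F gauge [1.55, 2.85, 7.28] yaw [0.0687 0.9976] w 0.393 gf 50.91027796268463
```

Request:
move_arm --pt "0.2 -0.0005 0 0 0 0 0" --pt "0.2 -0.0005 0 0 0 0 0" --pt "0.2 -0.0005 0 0 0 0 0" --pt "0.2 0 0 0 0 0 0"

```text
clock: 18.2
ee_pos: [617.1, 81.4, 72.3]
eef_rot: [0.034, 0.999, 0.0, -0.0]
contact_force: [-2.6, 3.4, 10.5]
gripper_width: 0.391
gripper_force: 51.3
```

Run:
```python
from h import *
rep()
```

```text
t 18.2 TCP gauge [ 1.3   0.98 72.29] F gauge [-2.86, 3.22, 10.48] yaw [0.0686 0.9976] w 0.391 gf 51.29220485687256
```

The slide is seated: force has reversed with no further motion. Now I release, rise straight up and back off to view the rider.

Request:
move_arm --pt "0.45 0 0 0 0 0 0" --pt "0.6 0 0 0 0 0 0" --pt "0.75 0 0 0 0 0 0" --pt "0.75 0 0 0 0 0 0" --pt "0.75 0 0 0 0 0 0"

```text
clock: 18.7
ee_pos: [617.2, 80.6, 71.0]
eef_rot: [0.035, 0.999, -0.0, -0.0]
contact_force: [0.5, 0.4, 0.3]
gripper_width: 0.75
gripper_force: 0.0
```

Request:
move_arm --pt "0.75 0 0 -0.01 0 0 0" --pt "0.75 0 0 -0.02 0 0 0" --pt "0.75 0 0 -0.03 0 0 0" --pt "0.75 0 0 -0.03 0 0 0" --pt "0.75 0 0.02 -0.02 0 0 0" --pt "0.75 0 0.03 0 0 0 0" --pt "0.75 0 0.03 0 0 0 0" --pt "0.75 0 0.02 0 0 0 0"

```text
clock: 19.5
ee_pos: [624.6, 182.3, 182.6]
eef_rot: [0.034, 0.999, 0.0, 0.001]
contact_force: [0.8, 0.6, 0.2]
gripper_width: 0.75
gripper_force: 0.0
```

Request:
move_arm --pt "0.75 0.01 0.01 0 0 0 0" --pt "0.75 0 0 0 0 0 0" --pt "0.75 0 0 0 0 0 0"

```text
clock: 19.8
ee_pos: [614.6, 190.7, 181.5]
eef_rot: [0.035, 0.999, -0.0, -0.0]
contact_force: [0.2, -0.2, 1.3]
gripper_width: 0.749
gripper_force: 0.0
```

Run:
```python
from h import *
im,c=snap('wrist','w7'); rep()
cv2.imwrite('pics/w7b.png',cv2.resize(im[60:300,140:460],(800,600),interpolation=cv2.INTER_CUBIC))
```

```text
t 19.85 TCP gauge [ -8.36 109.53 181.55] F gauge [0.1, -0.23, -0.44] yaw [0.0697 0.9976] w 0.75 gf 0.0
```

View pics/w7b.png

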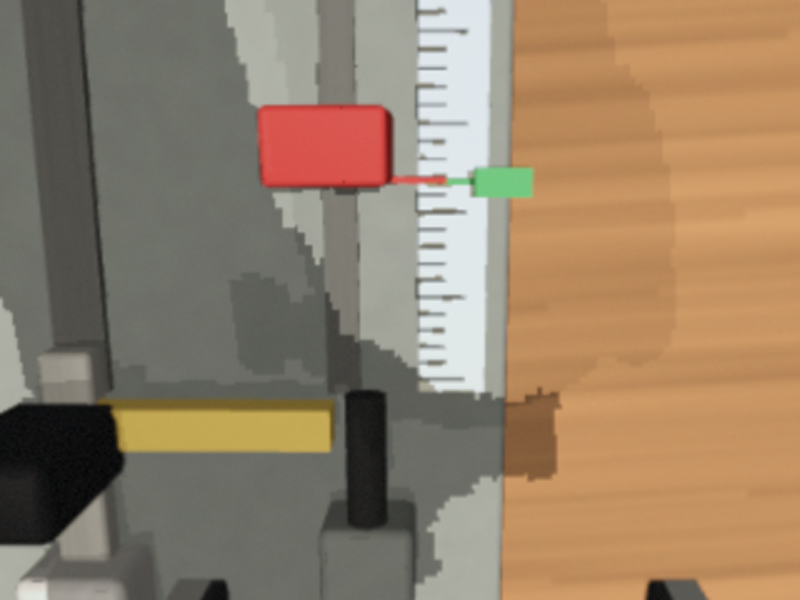

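The rider's red line (row 180) meets the green pointer (row 182) within about half a millimetre. The arm is home and nothing is touched.

```bash
python3 -c "
from cell import *
print(hand_in())"
```

```text
the job is handed in; nothing more can be done
None
```

The job is handed in: the rider was zeroed at about 8 N on the stop, the slide pulled to the green mark, held about 1.4 s and eased home, and the rider now stands within about 0.5 mm of the mark.

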